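Close the beacon's battery box

TASK

Put the loose yellow cover back on the blue battery box: carry it by its black handle, tip its red tongue in under the box's overhanging lip, swing it down flat into its pocket and press its far edge down until the spring catch snaps over it. Let go and leave the other things on the counter where they are.

Things in the scene. Friction and masses are not known exactly. Their poses are not given: they have to be found in the camera images.
- battery_box: Blue box fixed to the counter, x -90 to +86 mm, 98 wide in y. Origin on the counter under the pocket's centre. x points from lip to catch; lip end nearer the robot (yaw within 0.4 rad). Ledge (pocket floor) at z 34, with an open well of three cells at x -24 to 52, |y|<28. Pocket: x -62 to 64, |y|<41; side and far walls rise to z 40.
- pocket (a point): Centre of the pocket on its floor (box x 0, y 0, z 34 mm), axes as the box's. Home of the cover's origin; the cover then has the box's axes, tongue under the lip. The cover cannot drop straight in flat: the tongue goes under the lip first, far edge raised (it can tilt to about 0.45 rad with the tongue fully in).
- lip_edge (a point): Middle of the lower front edge of the grey lip (box x -62, z 47 mm). Lip: x -90 to -62, full width, z 47 to 52. It overhangs a slot 56 wide (|y|<28), 13 high (z 34 to 47), 20 deep (x -82 to -62), open to the pocket; solid either side of the slot.
- cover: Loose yellow plate, 0.15 to 0.3 kg: body 120 x 76 x 6 mm, plus a red tongue 16 long, 48 wide, 6 thick on its -x end. Origin at the centre of the body's underside, z up. Starts flat on the counter, yaw within 0.6 rad, tongue end nearer the robot. Black handle: upright bar 40 along x, 12 across y, z 6 to 34, centred at x -10, y 0.
- handle (a point): Middle of the handle (cover x -10, y 0, z 20 mm).
- tongue_tip (a point): Middle of the tongue's end edge on the underside (cover x -76, y 0, z 0).
- catch_nose (a point): Tip of the red catch nose (box x 55, y 0, z 43 mm at rest; moves with the catch): 24 wide in y, its face slopes from there up and back to x 66, z 60. Its flat underside, 7.5 mm above the ledge, overlaps the seated 6 mm cover by about 5 mm.
- catch (a joint): Slide of the spring catch, m: 0 at rest, growing to 0.014 as the nose is pushed back to the box's +x. Spring about 1 N at 0, 350 N/m. The cover's far edge pressed down the slope pushes it back; it then springs to 0 over the cover. 5 to 15 N down at about cover x 36, y 0 (between handle and nose) is enough.
- gps: White GPS receiver, 62 x 112 x 26 mm, bystander; origin under its centre.
- boot: Black rubber battery boot, open box 60 x 85 x 45 mm with a stub, bystander; origin under its centre.
- insulator: Dark red ribbed ceramic insulator, 60 mm across, 72 mm high, upright, bystander; origin under its centre.
- axe_head: Aluminium ice axe head, 250 mm long, 28 mm high, lying flat, bystander; origin under its eye.
- driver: Orange-handled screwdriver, 190 mm long, bystander.
Not all that is in view belongs to the job. What is shaped like the battery_box but green is not meant. What is shaped like the cover but pink or purple is not meant.

How it is judged:
On the way:
1. the cover is tilted with its tongue under the lip (x of tongue_tip in the frame of pocket below -0.066 m and z of tongue_tip in the frame of pocket below 0.011 m and y of tongue_tip in the frame of pocket between -0.008 and 0.008 m and angle between the z axis of cover and the z axis of pocket, either way round above 0.06 rad), for 0.1 s.
At the end, for the whole second after the job is handed in: The cover lies flat in the pocket (origin within 6 to 7 mm along and 6 mm across of the pocket's centre, within 3 mm of its floor, tilt under 0.035 rad), its tongue at least 4 mm under the lip, the catch sprung back over its far edge (joint under 3 mm), at rest and released (x of cover in the frame of pocket between -0.006 and 0.007 m and y of cover in the frame of pocket between -0.006 and 0.006 m and z of cover in the frame of pocket between -0.003 and 0.003 m and angle between cover's own z axis and vertical below 0.035 rad and x of tongue_tip in the frame of pocket below -0.066 m and value of joint catch below 0.003 m and linear speed of cover below 0.02 m/s); the robot touches nothing.
It fails at once if a bystander is moved more than 30 mm (distance of any of gps, boot, insulator, axe_head, driver from where it was at the start of the episode above 0.03 m).
It also fails if it takes over 48 s, if anything falls off the work surface, if the arm or the gripper's body presses on something with over 40 N, if the wrist force passes 120 N, or if a joint passes its speed limit or range.

ROBOT

A 7-joint arm with a two-finger parallel gripper is mounted at the origin on the work surface. World frame = base frame: x ahead of the robot, y to its left, z up, the work surface at z = 0. Lengths are in m, angles in rad, forces in N, time in s.
With the tool pointing down it reaches from about 0.4 to 0.85 m from the base axis. Payload 10.4 kg.
Tool frame: the origin (TCP) lies between the finger pads; the fingertips stand 17 mm ahead of it and the grasp point (between the pads) lies 2 mm behind it; z points along the fingers, y is the direction in which the jaws open and shut (so a half turn about z gives the same grasp; the last joint's range is limited). The gripper opens to 85 mm and grips with 20 to 120 N. Pads are 22 mm wide; open, the fingers measure 114 mm over their backs; the gripper's body (76 mm by 85 mm) begins 54 mm behind the grasp point. The pads swing forward as they close: fully open they stand 13 mm farther back than shut.
Start: joints at [-1.166, 0.332, -0.065, 1.46, 0.022, 1.35, -0.088], TCP at [0.259, 0.569, 0.248] pointing down, gripper open.
Joint ranges: [-2.6, 2.6], [-0.5, 2.12], [-1.47, 1.34], [0.16, 2.42], [-1.27, 4.41], [0.06, 2.06], [-2.6, 2.6]. Speed limits (rad/s): [2.22, 2.22, 2.79, 2.79, 3.14, 3.14, 3.14].

INTERFACE

Orientations are given as a unit quaternion [x, y, z, w].
In Python, from workcell import manip gives the robot as it stands.
- The arm moves only by the tool jog_arm, never from a script. Its argument "steps" is one flat list of numbers, 5 for each row, row after row: the finger opening in m, from 0 to 0.0854, then the shift along the tool's x, y, z in m, then the turn about the tool's z in rad. In form: [gripper, x, y, z, twist, gripper, x, y, z, twist, ...]. A call has exactly 10 rows; each row is the pose to reach, as a shift and turn from the pose commanded when the call began, along the tool's axes at that moment; what a row does not reach only later rows make up. A row lasts 1/10 s, in which the tool goes at most 50 mm and 8.59 degrees, less where a joint would pass 70% of its speed; a pose out of reach is approached as far as the arm can. A call with a gripper value outside its range is refused whole. The fingers move at their own pace and stop on an object; "grip_force" is the grip in N (left out, the last holds). Time passes only in rows, so rows that repeat a pose let the fingers close, or fill a call up. It gives the time, the measured TCP pose, the force and the opening at its end, in the units of the state.
- manip.get_obs(): the state, without advancing time (a new reading comes with each control period).
- manip.camera(name): name is "side" or "top"; returns (picture, depth): 420x560x3 uint8, red, green, blue; 420x560 float32, m along the optical axis (not along the pixel's ray), 0 where there is no reading.
- manip.calibration(name): a dict with "mtx" (3x3 intrinsics, pixels), "world_to_cam" (4x4, takes a point from world to camera coordinates). Camera axes: x right, y down, z forward; pixel columns grow to the right and rows downward; lengths in m; the calibration is good to about 2 mm. A picture is of the moment at which its call begins. calibration takes no time and is no camera call.
- manip.hand_in(): hands the job in, once; it reports no verdict.
The state is a dict: "clock": time; "joint_pos": joint angles; "joint_velocities": joint speeds; "tau": joint torques, N m; "position": TCP position; "ee_rot": TCP orientation; "ft_force": force on the tool from outside, world axes, zero at the start; "torque": the same for the moment, N m; "grip_width": opening from 0.0 (shut) to 1.0 (fully open).
Only numpy, scipy, OpenCV 4.12 (cv2) and the standard library are available. Lean on these libraries where they do the work, as an engineer would, in place of code of your own. Each camera call takes 0.05 s, during which the arm holds its last target.

## Working session

There is one attempt and no reset: what is moved stays moved. The work goes in short steps, Python scripts to look and compute and a tool call to move; the robot and the scene stay as the last step left them, time stands still between calls to the robot, and variables do not carry over. Pictures are saved under pics/ and viewed, and the job is handed in when it is done.

Besides the shell and the picture viewer there is one more tool, called as name(argument=value, ...), one argument or row to a line, values as JSON. jog_arm: Moves the arm, as the interface text tells. Its arguments: {"type":"object","properties":{"steps":{"type":"array"},"grip_force":{"type":"number"}},"required":["steps"]}

```bash
mkdir -p pics; ls
cat > h.py <<'E'
import numpy as np, cv2
from workcell import manip
def snap(name,fn):
    im,d=manip.camera(name); cv2.imwrite('pics/'+fn+'.png',im[:,:,::-1]); np.savez('pics/'+fn+'.npz',im=im,d=d); return im,d
def cal(n):
    c=manip.calibration(n); return np.array(c['mtx']),np.array(c['world_to_cam'])
def ray(n,u,v,z):
    K,T=cal(n); R=T[:3,:3];o=-R.T@T[:3,3]; uv=np.atleast_2d(np.c_[u,v]).astype(float)
    d=(np.linalg.inv(K)@np.c_[uv,np.ones(len(uv))].T).T@R
    return o+d*((z-o[2])/d[:,2])[:,None]
def cloud(n,d):
    K,T=cal(n); v,u=np.mgrid[:d.shape[0],:d.shape[1]]
    p=np.stack([(u-K[0,2])/K[0,0]*d,(v-K[1,2])/K[1,1]*d,d],-1)
    return (p-T[:3,3])@T[:3,:3]
E
python3 - <<'E'
from h import *
snap('top','top0');snap('side','side0')
o=manip.get_obs()
for k,v in o.items(): print(k,np.round(v,3))
for n in('top','side'):
    K,T=cal(n);print(n,K.round(1).tolist(),(-T[:3,:3].T@T[:3,3]).round(3))
E
```

```text
pics
clock 0.1
joint_pos [-1.166  0.333 -0.065  1.461  0.022  1.35  -0.088]
joint_velocities [-0.    -0.003  0.    -0.003 -0.001  0.     0.   ]
tau [ 1.0000e-03 -6.2674e+01  4.9000e-02 -3.9243e+01  1.6000e-02  7.0000e-03
 -0.0000e+00]
position [0.259 0.568 0.248]
ee_rot [ 0.212  0.977 -0.001 -0.   ]
ft_force [-0.754  0.147 -0.324]
torque [ 0.029 -0.023  0.006]
grip_width 0.997
top [[494.3, 0.0, 276.6], [0.0, 494.3, 212.2], [0.0, 0.0, 1.0]] [0.393 0.015 1.558]
side [[455.4, 0.0, 269.6], [0.0, 455.4, 208.7], [0.0, 0.0, 1.0]] [ 0.499 -1.052  0.983]
```

View pics/top0.png

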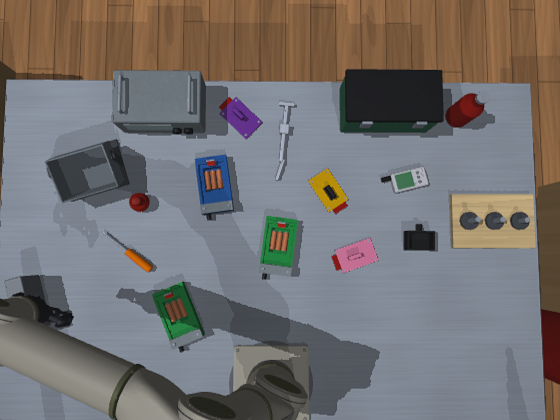

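View pics/side0.png

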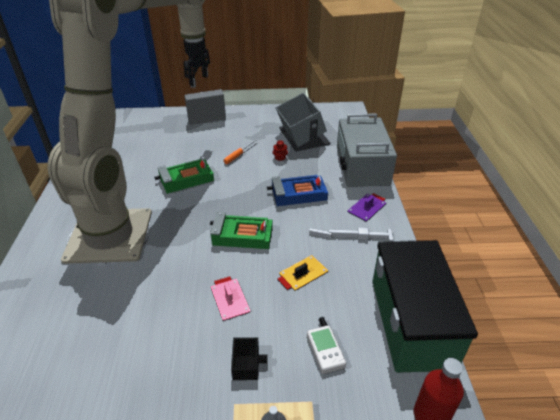

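Top view: the blue box is at (214,183) with its lip towards the robot and the catch at (212,160). The candidates for the cover are yellow (328,190), purple (240,117) and pink (355,255), and only yellow fits. The boxes are blue (214,183) and green (280,243) and (178,313), and only blue fits. I'll check enlarged crops and measure.

Run:
```python
from h import *
im=np.load('pics/top0.npz')['im'][:,:,::-1]; s=np.load('pics/side0.npz')['im'][:,:,::-1]
r=lambda a:cv2.resize(a,(390,400),interpolation=cv2.INTER_CUBIC)
cv2.imwrite('pics/crop0.png',np.hstack([r(im[145:223,180:256]),r(im[155:233,290:366])]))
cv2.imwrite('pics/crop0s.png',np.hstack([r(s[160:225,258:335]),r(s[240:305,265:342])]))
for n in('top','side'):
    f=np.load(f'pics/{n}0.npz');P=cloud(n,f['d']);hsv=cv2.cvtColor(f['im'],cv2.COLOR_RGB2HSV)
    H,S,V=cv2.split(hsv)
    for nm,m,zz in(('yellow',(H>18)&(H<32)&(S>170)&(V>120),.006),('blue',(H>104)&(H<125)&(S>140)&(V>60),.04)):
        m=m.astype(np.uint8)
        k,l,st,c=cv2.connectedComponentsWithStats(m)
        for i in range(1,k):
            if st[i,4]>150:
                pts=np.argwhere(l==i)[:,::-1]; q=P[pts[:,1],pts[:,0]]
                print(n,nm,st[i],c[i].round(1),q.mean(0).round(3),np.percentile(q[:,2],[2,50,98]).round(3))
                rr=ray(n,pts[:,0],pts[:,1],zz)
                R=cv2.minAreaRect((rr[:,:2]*1000).astype(np.float32));print('  rect mm',np.round(R[0],1),np.round(R[1],1),round(R[2],1))
```

```text
top yellow [309 169  39  43 708] [327.5 189.2] [ 0.597 -0.179  0.005] [-0.003  0.005  0.013]
  rect mm [ 595.4 -179.5] [117.7  74.5] 33.2
top blue [ 195  155   37   49 1046] [213.1 179.9] [0.62  0.18  0.039] [0.009 0.034 0.044]
  rect mm [623.4 180.4] [142.5  98.3] 8.2
side yellow [281 258  44  31 534] [304.1 272.7] [ 0.601 -0.189  0.008] [0.002 0.006 0.021]
  rect mm [ 598.5 -185.3] [115.9  71. ] 33.7
side blue [   0    0   65  146 5015] [37.8 55.4] [-0.674  1.317  0.061] [-0.396  0.089  0.337]
  rect mm [-774.3 1502.2] [ 314.1 2238.1] 24.0
side blue [ 111   10   48   98 3390] [131.7  64.3] [-0.195  1.315  0.004] [-0.233 -0.004  0.261]
  rect mm [-228.  1441.7] [ 197.2 1407.2] 14.1
side blue [  0  47  26  59 808] [ 9.3 81.4] [-0.877  1.318 -0.07 ] [-0.207 -0.08   0.099]
  rect mm [-793.1 1166.1] [ 79.6 807.6] 29.0
side blue [ 14 116  34  46 689] [ 31.3 139.8] [-0.886  1.313 -0.435] [-0.589 -0.438 -0.306]
  rect mm [-437.5  524.8] [ 88.9 397.7] 30.0
side blue [276 176  51  30 853] [300.8 191.7] [0.617 0.146 0.036] [0.004 0.032 0.042]
  rect mm [612.2 152.7] [176.1 135.5] 7.7
```

View pics/crop0.png

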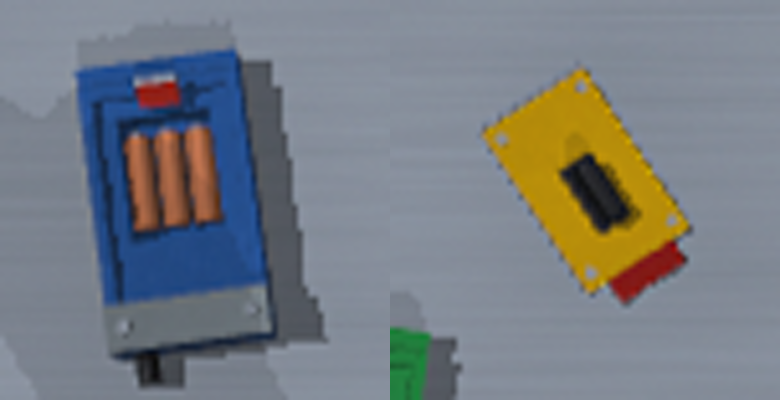

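View pics/crop0s.png

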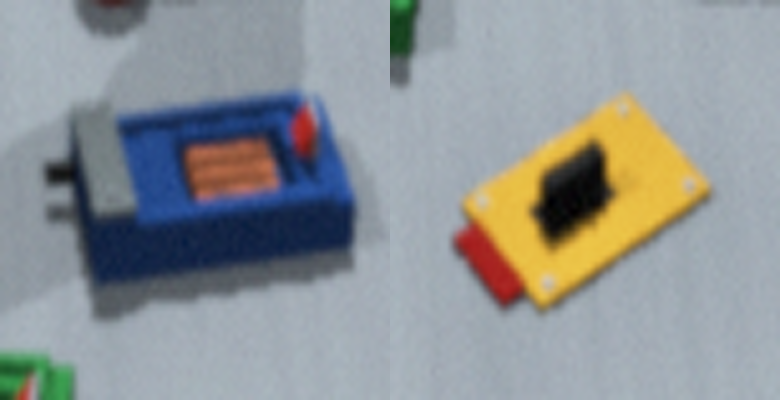

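Crops: on the left, the blue box with its lip at the bottom (crop 190,320) and the red nose at (157,92). On the right, the yellow cover with its red tongue towards the robot at (648,270) and the black handle at (597,193). Next is a sub-pixel refinement of the poses.

```bash
cat >> h.py <<'E'
def up(im,x0,x1,y0,y1,s=8):
    a=im[y0:y1,x0:x1].astype(np.float32); return cv2.resize(a,None,fx=s,fy=s,interpolation=cv2.INTER_CUBIC)
def pix(c,x0,y0,s=8): return (c+0.5)/s-0.5+np.array([x0,y0])
def boxmask(im,x0,x1,y0,y1):
    a=up(im,x0,x1,y0,y1); m=((a[:,:,2]-a[:,:,0])>45).astype(np.uint8); 
    cs,_=cv2.findContours(m,cv2.RETR_EXTERNAL,cv2.CHAIN_APPROX_NONE); c=max(cs,key=cv2.contourArea)[:,0].astype(float); return pix(c,x0,y0)
E
python3 - <<'E'
from h import *
f=np.load('pics/top0.npz');im=f['im']
a=up(im,300,360,160,220); m=((a[:,:,0]-a[:,:,2])>85)&(a[:,:,1]>70)
cs,_=cv2.findContours(m.astype(np.uint8),0,1);c=max(cs,key=cv2.contourArea)[:,0].astype(float)
p=ray('top',*pix(c,300,160).T,.006)
R=cv2.minAreaRect((p[:,:2]*1000).astype(np.float32));print('cover',R)
# handle dark, top at z .034
m=(a.max(2)<60).astype(np.uint8);cs,_=cv2.findContours(m,0,1);c=max(cs,key=cv2.contourArea)[:,0].astype(float)
p=ray('top',*pix(c,300,160).T,.034);print('handle',cv2.minAreaRect((p[:,:2]*1000).astype(np.float32)))
# box
c=boxmask(im,185,245,140,225)
p=ray('top',*c.T,.040)[:,:2]*1000
R=cv2.minAreaRect(p.astype(np.float32));print('box',R,cv2.boxPoints(R).round(1).tolist())
th=np.deg2rad(8);Rm=np.array([[np.cos(th),np.sin(th)],[-np.sin(th),np.cos(th)]])
q=p@Rm.T
for lo,hi in((np.percentile(q[:,0],5),0),):pass
mx=q.max(0);mn=q.min(0)
def fit(sel,ax):
    s=q[sel];o=1-ax;k=np.polyfit(s[:,o],s[:,ax],1);k2=s[abs(np.polyval(k,s[:,o])-s[:,ax])<1.5];k=np.polyfit(k2[:,o],k2[:,ax],1);return k,len(k2),(mx+mn)[o]/2
xm=(mx+mn)/2
for nm,sel,ax in(('far',(q[:,0]>mx[0]-6)&(abs(q[:,1]-xm[1])<42),0),('near',(q[:,0]<mn[0]+6)&(abs(q[:,1]-xm[1])<42),0),('left',(q[:,1]>mx[1]-6)&(abs(q[:,0]-xm[0])<60),1),('right',(q[:,1]<mn[1]+7)&(abs(q[:,0]-xm[0])<60),1)):
    k,n,_=fit(sel,ax);o=1-ax;print(nm,'slope deg',np.degrees(k[0]).round(2),'at mid',np.polyval(k,xm[o]).round(2),n)
print(xm)
# red nose
hsv=cv2.cvtColor(im,cv2.COLOR_RGB2HSV)
P=cloud('top',f['d'])
for (u,v) in((211,163),(211,160),(213,205),(220,205),(205,175),(226,190),(330,190),(327,180)):print(u,v,P[v,u].round(4),im[v,u])
E
```

```text
cover ((595.286376953125, -179.4447021484375), (120.34329223632812, 76.01396179199219), 33.3609619140625)
handle ((583.8590087890625, -182.12188720703125), (45.562034606933594, 22.152210235595703), 33.49638748168945)
box ((623.4514770507812, 180.866943359375), (147.01840209960938, 100.44347381591797), 8.186697959899902) [[543.5, 220.10000610351562], [557.7999877929688, 120.69999694824219], [703.4000244140625, 141.60000610351562], [689.0999755859375, 241.0]]
far slope deg -0.1 at mid 715.29 216
near slope deg -0.12 at mid 569.81 214
left slope deg 0.17 at mid 141.92 305
right slope deg 0.14 at mid 42.72 304
[642.52669268  92.39520894]
211 163 [0.6708 0.1856 0.0526] [144  33  25]
211 160 [0.6791 0.1851 0.0581] [139 141 150]
213 205 [0.5413 0.1782 0.0504] [102 111 117]
220 205 [0.5413 0.1568 0.0511] [103 111 118]
205 175 [0.6365 0.2059 0.0337] [148  89  60]
226 190 [0.5903 0.1407 0.0294] [ 39  81 146]
330 190 [ 0.5911 -0.183   0.0321] [35 35 39]
327 180 [ 0.6265 -0.1772  0.0057] [182 140  10]
```

```bash
cat >> h.py <<'E'
from scipy.spatial.transform import Rotation as Ro
def go(x,y,z,yaw):
    "yaw(deg) of tool x axis in world"
    o=manip.get_obs(); M=Ro.from_quat(o['ee_rot']).as_matrix(); p=np.array(o['position'])
    d=M.T@(np.array([x,y,z])-p); cy=np.degrees(np.arctan2(M[1,0],M[0,0])); tw=-((yaw-cy+180)%360-180)
    print('t',round(o['clock'],2),'pos',p.round(4),'yaw',round(cy,2),'z',M[:,2].round(3),'F',np.round(o['ft_force'],1),'T',np.round(o['torque'],2),'grip',round(float(o['grip_width']),3),'j7',round(o['joint_pos'][6],2))
    print('shift',d.round(4),'twist',np.radians(tw).round(4))
BX=np.array([.6108,.1794]);BY=8.15
def b2w(x,y):
    t=np.radians(BY);return BX+np.array([[np.cos(t),-np.sin(t)],[np.sin(t),np.cos(t)]])@np.array([x,y])
E
python3 - <<'E'
from h import *
go(.5876,-.1865,.13,33.4)
E
```

```text
t 0.1 pos [0.2592 0.5684 0.2476] yaw 155.49 z [-0.    -0.001 -1.   ] F [-0.8  0.1 -0.3] T [ 0.03 -0.02  0.01] grip 0.997 j7 -0.09
shift [-0.612  -0.5504  0.1183] twist 2.1308
```

jog_arm(
  steps=[0.085,-0.034,-0.03,0,0.12,0.085,-0.068,-0.061,0,0.24,0.085,-0.102,-0.092,0,0.36,0.085,-0.136,-0.122,0,0.48,0.085,-0.17,-0.153,0,0.6,0.085,-0.204,-0.184,0,0.72,0.085,-0.238,-0.214,0,0.84,0.085,-0.272,-0.245,0,0.96,0.085,-0.306,-0.275,0,1.08,0.085,-0.34,-0.306,0,1.2],
)

```text
clock: 1.1
position: [0.4419, 0.1474, 0.2482]
ee_rot: [0.729, 0.685, 0.0, -0.0]
ft_force: [0.7, 0.5, 0.3]
grip_width: 0.997
```

Run:
```python
from h import *
go(.5876,-.1865,.10,33.4)
```

```text
t 1.1 pos [0.4419 0.1474 0.2482] yaw 86.46 z [-0.  0. -1.] F [0.7 0.5 0.3] T [ 0.06 -0.1  -0.02] grip 0.997 j7 -0.49
shift [-0.3243  0.166   0.1481] twist 0.9261
```

jog_arm(
  steps=[0.085,-0.041,0.021,0.01,0.12,0.085,-0.082,0.042,0.02,0.24,0.085,-0.123,0.063,0.04,0.36,0.085,-0.164,0.084,0.06,0.48,0.085,-0.205,0.105,0.08,0.6,0.085,-0.246,0.126,0.1,0.72,0.085,-0.287,0.147,0.12,0.84,0.085,-0.324,0.166,0.135,0.926,0.085,-0.324,0.166,0.148,0.926,0.085,-0.324,0.166,0.148,0.926],
)

```text
clock: 2.1
position: [0.5875, -0.1842, 0.0978]
ee_rot: [0.957, 0.289, -0.002, -0.001]
ft_force: [0.6, 0.6, -0.9]
grip_width: 1.001
```

Run:
```python
from h import *
im,d=snap('side','side1');cv2.imwrite('pics/side1c.png',cv2.resize(im[200:320,230:390,::-1],None,fx=5,fy=5,interpolation=2))
go(.5876,-.1865,.028,33.4)
```

```text
t 2.15 pos [ 0.5882 -0.183   0.0992] yaw 33.72 z [-0.003  0.001 -1.   ] F [-0.3 -0.7  0.7] T [ 0.06  0.01 -0.04] grip 0.995 j7 -0.51
shift [-0.0023  0.0027  0.0712] twist 0.0055
```

View pics/side1c.png

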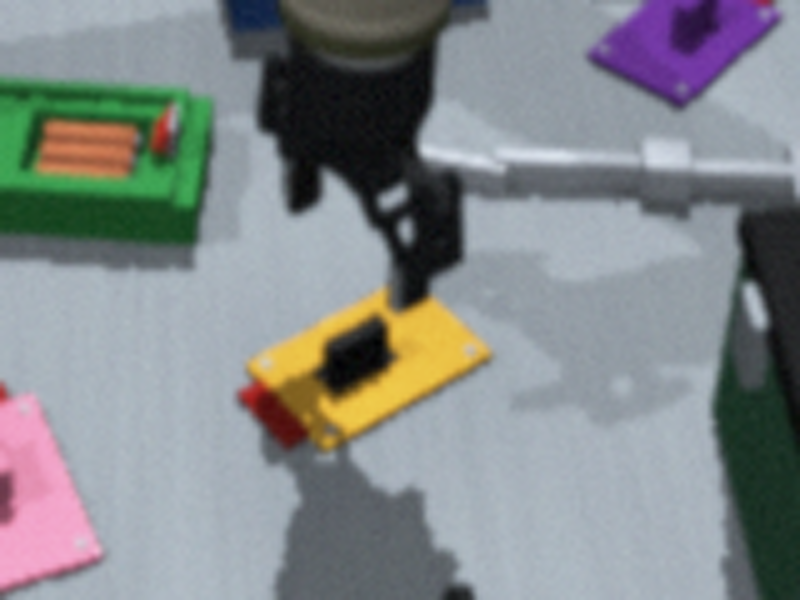

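The side crop shows the open gripper over the yellow cover: handle at (355,350), red tongue at (272,412), fingers on either side of the handle line. I'll descend and close.

jog_arm(
  steps=[0.085,-0.001,0.001,0.02,0.004,0.085,-0.001,0.001,0.04,0.004,0.085,-0.001,0.001,0.06,0.004,0.085,-0.001,0.001,0.071,0.004,0.05,-0.001,0.001,0.071,0.004,0.03,-0.001,0.001,0.071,0.004,0.0,-0.001,0.001,0.071,0.004,0.0,-0.001,0.001,0.071,0.004,0.0,-0.001,0.001,0.071,0.004,0.0,-0.001,0.001,0.071,0.004],
  grip_force=30,
)

```text
clock: 3.15
position: [0.5892, -0.1852, 0.03]
ee_rot: [0.958, 0.288, 0.001, 0.0]
ft_force: [-0.3, 0.5, 5.4]
grip_width: 0.133
```

Run:
```python
from h import *
go(.5876,-.1865,.20,33.4)
```

```text
t 3.15 pos [ 0.5892 -0.1852  0.03  ] yaw 33.45 z [ 0.001 -0.    -1.   ] F [-0.3  0.5  5.4] T [0.04 0.14 0.01] grip 0.133 j7 -0.47
shift [-0.0018  0.0003 -0.17  ] twist 0.0008
```

jog_arm(
  steps=[0.0,0,0,-0.015,0,0.0,0,0,-0.045,0,0.0,0,0,-0.08,0,0.0,0,0,-0.115,0,0.0,0,0,-0.13,0,0.0,0,0,-0.13,0,0.0,0,0,-0.13,0,0.0,0,0,-0.13,0,0.0,0,0,-0.13,0,0.0,0,0,-0.13,0],
)

```text
clock: 4.15
position: [0.5882, -0.185, 0.1582]
ee_rot: [0.958, 0.288, -0.001, -0.0]
ft_force: [-0.6, 0.1, -2.3]
grip_width: 0.134
```

Run:
```python
from h import *
im,d=snap('side','side2');cv2.imwrite('pics/side2c.png',cv2.resize(im[180:300,230:390,::-1],None,fx=5,fy=5,interpolation=2))
go(*b2w(-142,0)*0+b2w(-.142,0),.16,8.15)
```

```text
t 4.2 pos [ 0.5884 -0.1851  0.1585] yaw 33.44 z [-0.001  0.    -1.   ] F [-0.2  0.2 -1.9] T [-0.01  0.03  0.02] grip 0.132 j7 -0.54
shift [ 0.0912 -0.3524 -0.0013] twist 0.4415
```

View pics/side2c.png

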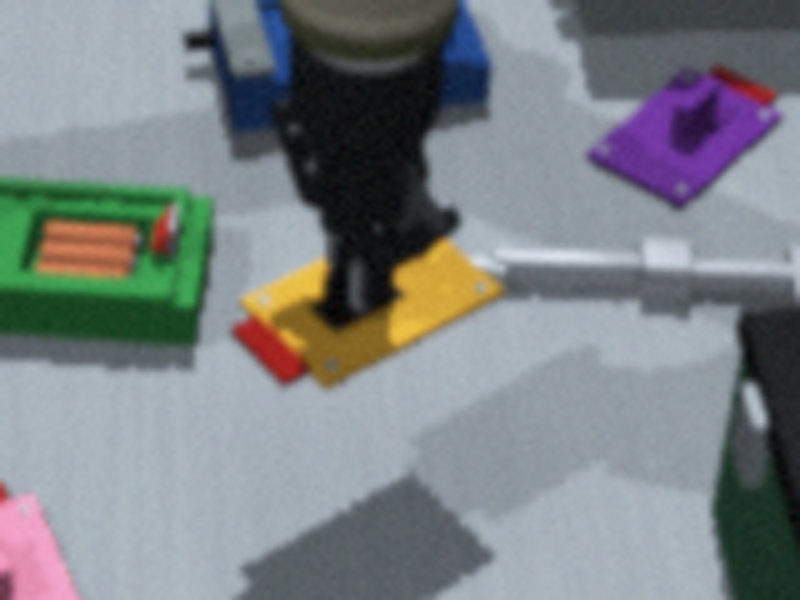

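The crop shows the cover lifted by its handle, level, with its shadow below at (360,540). I'll carry it to the lip end.

jog_arm(
  steps=[0.0,0.009,-0.035,0,0.05,0.0,0.018,-0.072,0,0.1,0.0,0.028,-0.11,0,0.15,0.0,0.038,-0.15,0,0.2,0.0,0.049,-0.19,0,0.25,0.0,0.06,-0.23,0,0.3,0.0,0.071,-0.27,0,0.35,0.0,0.08,-0.31,0,0.4,0.0,0.088,-0.34,0,0.44,0.0,0.091,-0.352,0,0.441],
)

```text
clock: 5.2
position: [0.4693, 0.1621, 0.1592]
ee_rot: [0.997, 0.073, -0.0, -0.0]
ft_force: [-0.3, -0.3, -2.5]
grip_width: 0.129
```

Run:
```python
from h import *
im,d=snap('top','top3');cv2.imwrite('pics/top3c.png',cv2.resize(im[140:260,140:300,::-1],None,fx=5,fy=5,interpolation=2))
im,d=snap('side','side3');cv2.imwrite('pics/side3c.png',cv2.resize(im[110:230,190:350,::-1],None,fx=5,fy=5,interpolation=2))
go(*b2w(-.142,0),.082,8.15)
```

```text
t 5.3 pos [0.47   0.1603 0.1592] yaw 8.39 z [-0.  0. -1.] F [ 0.7  0.4 -2.7] T [-0.04 -0.02 -0.04] grip 0.134 j7 -1.77
shift [0.0001 0.0011 0.0772] twist 0.0041
```

View pics/top3c.png

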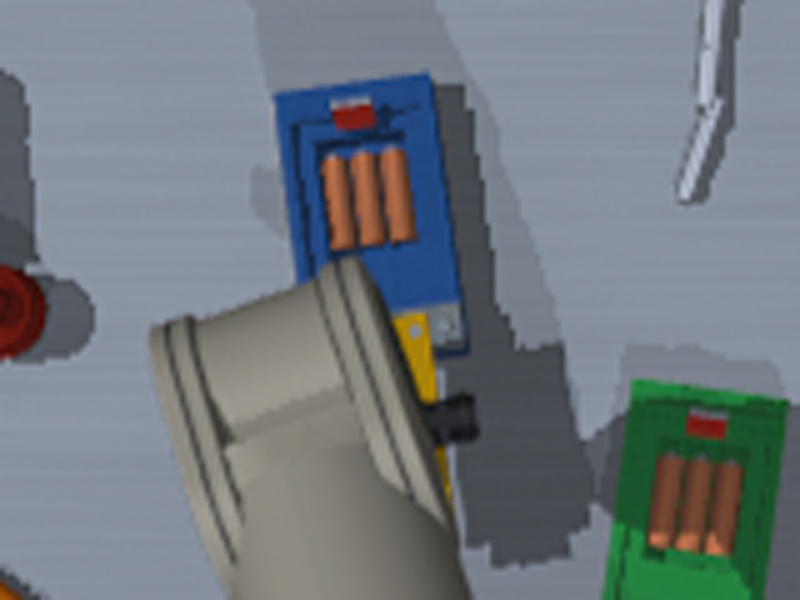

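View pics/side3c.png

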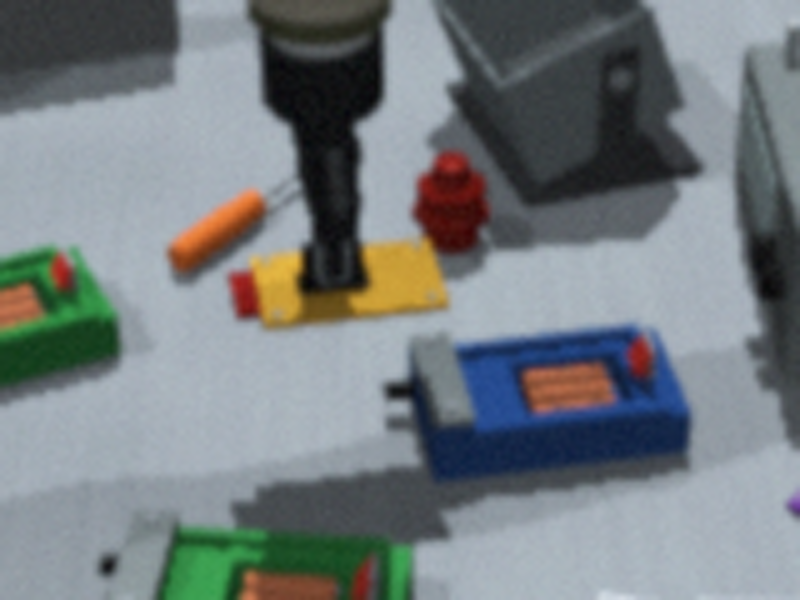

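Top crop: the cover's far right corner (415,325) is just over the lip, and the arm hides the rest. Side crop: the cover is level with its far edge from (432,240) to (447,305), and the lip front edge runs from (453,333) to (472,415). I'll cast those onto their planes.

```bash
cat >> h.py <<'E'
def w2b(p):
    t=np.radians(BY);d=np.atleast_2d(p)[:,:2]-BX;return np.c_[d[:,0]*np.cos(t)+d[:,1]*np.sin(t),-d[:,0]*np.sin(t)+d[:,1]*np.cos(t)]*1000
E
python3 - <<'E'
from h import *
im=np.load('pics/side3.npz')['im']
x0,x1,y0,y1=230,285,150,185
a=up(im,x0,x1,y0,y1); m=((a[:,:,0]-a[:,:,2])>75)&(a[:,:,1]>60)
m=cv2.morphologyEx(m.astype(np.uint8),cv2.MORPH_CLOSE,np.ones((25,25)))
cs,_=cv2.findContours(m,0,1);c=max(cs,key=cv2.contourArea)[:,0].astype(float)
p=w2b(ray('side',*pix(c,x0,y0).T,.135))
R=cv2.minAreaRect(p.astype(np.float32));print('cover in box frame',R,cv2.boxPoints(R).round(1).tolist())
f=lambda u,v,z:w2b(ray('side',190+(np.array(u)+.5)/5-.5,110+(np.array(v)+.5)/5-.5,z)).round(1).tolist()
print('lip top',f([415,453,472,435],[340,330,420,430],.052))
print('box far rim',f([640,690],[325,412],.040))
print('nose', f([640],[355],.05))
E
```

```text
cover in box frame ((-137.35232543945312, 0.849853515625), (136.23580932617188, 79.32796478271484), 0.6856040954589844) [[-205.89999389648438, 39.70000076293945], [-205.0, -39.599998474121094], [-68.80000305175781, -38.0], [-69.69999694824219, 41.29999923706055]]
lip top [[-81.5, 40.2], [-53.7, 46.7], [-59.8, -53.7], [-85.5, -59.4]]
box far rim [[78.6, 43.7], [87.2, -57.9]]
nose [[66.3, -3.1]]
```

Run:
```python
from h import *
f=np.load('pics/side3.npz');im=f['im'];P=cloud('side',f['d']);Q=w2b(P.reshape(-1,3)).reshape(420,560,2);Z=P[:,:,2]*1000
def st(nm,u0,u1,v0,v1,z0,z1):
    s=np.s_[v0:v1,u0:u1];z=Z[s];q=Q[s];m=(z>z0)&(z<z1)
    print(nm,m.sum(),'z',np.median(z[m]).round(1),'x',np.percentile(q[m][:,0],[2,98]).round(1),'y',np.percentile(q[m][:,1],[2,98]).round(1))
st('cover',240,281,155,176,120,145)
st('lip',268,290,170,200,47,60)
st('box rim',280,330,170,200,37,46)
st('counter',230,250,205,225,-20,20)
f0=np.load('pics/top0.npz');P=cloud('top',f0['d']);Q=w2b(P.reshape(-1,3)).reshape(420,560,2);Z=P[:,:,2]*1000
st('T lip',190,240,190,220,46,60)
st('T rim',190,240,145,220,36.5,44)
st('T ctr',190,240,120,140,-20,20)
# full-res enlarge box in side with more zoom
cv2.imwrite('pics/side3z.png',cv2.resize(im[165:213,262:334,::-1],None,fx=11,fy=11,interpolation=2))
```

```text
cover 487 z 135.0 x [-192.6  -73.3] y [-36.7  37.6]
lip 158 z 51.7 x [-85.3 -58.2] y [-50.9  45.4]
box rim 211 z 39.6 x [-68.2  76.9] y [-54.7  48.2]
counter 217 z -0.3 x [-240.3 -177.8] y [-73.8 -17.4]
T lip 283 z 51.2 x [-90.  -62.5] y [-46.3  47.5]
T rim 358 z 39.0 x [-75.7  77.7] y [-48.1  48.9]
T ctr 805 z -0.4 x [140.4 206.9] y [-99.9  48.9]
```

View pics/side3z.png

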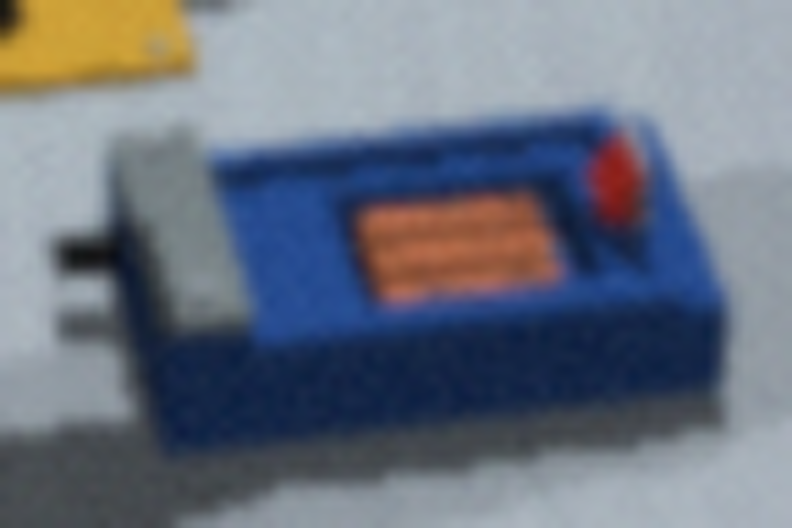

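Run:
```python
from h import *
im=np.load('pics/top3.npz')['im']
x0,x1,y0,y1=212,236,198,242
a=up(im,x0,x1,y0,y1); m=((a[:,:,0]-a[:,:,2])>75)&(a[:,:,1]>60)
cs,_=cv2.findContours(m.astype(np.uint8),0,1)
for c in sorted(cs,key=cv2.contourArea)[-2:]:
    p=w2b(ray('top',*pix(c[:,0].astype(float),x0,y0).T,.135))
    for lo,hi in((-165,-140),(-120,-100),(-100,-78)):
        s=p[(p[:,0]>lo)&(p[:,0]<hi)]
        if len(s):print(lo,hi,'min y',s[:,1].min().round(1))
    print('max x',p[:,0].max())
```

```text
-165 -140 min y -33.3
max x -154.07156798869607
-120 -100 min y -34.4
-100 -78 min y -34.2
max x -74.63080016485577
```

Both cameras agree that the cover sits about 3.5 mm too far +y relative to the box, so I'm shifting my box estimate. Now I'll lower the far edge onto the lip top to tilt the cover in the grip.

```bash
sed -i 's/^BX=.*/BX=np.array([.6123,.1762]);BY=8.15/' h.py
python3 - <<'E'
from h import *
go(*b2w(-.141,0),.09,8.0)
E
```

```text
t 5.3 pos [0.47   0.1603 0.1592] yaw 8.39 z [-0.  0. -1.] F [ 0.7  0.4 -2.7] T [-0.04 -0.02 -0.04] grip 0.134 j7 -1.77
shift [0.0021 0.0045 0.0692] twist 0.0068
```

jog_arm(
  steps=[0.0,0.001,0.002,0.02,0.003,0.0,0.002,0.004,0.045,0.006,0.0,0.002,0.004,0.066,0.006,0.0,0.002,0.004,0.072,0.006,0.0,0.002,0.004,0.076,0.006,0.0,0.002,0.004,0.08,0.006,0.0,0.002,0.004,0.084,0.006,0.0,0.002,0.004,0.088,0.006,0.0,0.002,0.004,0.092,0.006,0.0,0.002,0.004,0.095,0.006],
)

```text
clock: 6.3
position: [0.4727, 0.155, 0.0649]
ee_rot: [0.998, 0.068, -0.001, -0.0]
ft_force: [-8.6, -1.4, 5.9]
grip_width: 0.133
```

Run:
```python
from h import *
im,d=snap('side','side4');cv2.imwrite('pics/side4c.png',cv2.resize(im[130:220,220:340,::-1],None,fx=6,fy=6,interpolation=2))
go(*b2w(-.141,0),.13,8.0)
```

```text
t 6.35 pos [0.4726 0.155  0.0646] yaw 7.85 z [-0.001  0.    -1.   ] F [-6.5 -0.4  4.5] T [-0.21  1.05  0.02] grip 0.132 j7 -1.68
shift [ 0.0002 -0.0012 -0.0654] twist -0.0027
```

View pics/side4c.png

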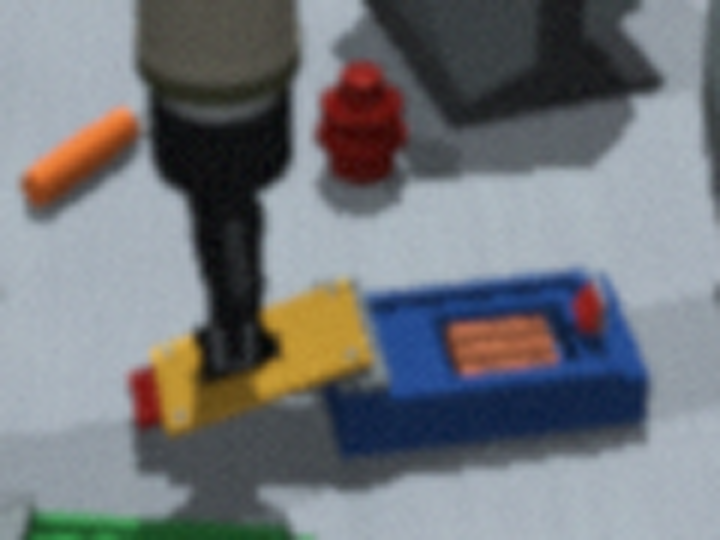

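The crop shows the cover tilted, with its far edge on the lip at (365,320) and the tongue low at (145,398). I'll lift and measure the tilt.

jog_arm(
  steps=[0.0,-0.001,0,-0.012,0,0.0,-0.001,0,-0.03,0,0.0,-0.001,0,-0.055,0,0.0,-0.001,0,-0.07,0,0.0,-0.001,0,-0.075,0,0.0,-0.001,0,-0.075,0,0.0,-0.001,0,-0.075,0,0.0,-0.001,0,-0.075,0,0.0,-0.001,0,-0.075,0,0.0,-0.001,0,-0.075,0],
)

```text
clock: 7.35
position: [0.472, 0.1548, 0.1389]
ee_rot: [0.998, 0.068, -0.0, 0.0]
ft_force: [0.7, 0.1, -2.4]
grip_width: 0.13
```

```bash
cat >> h.py <<'E'
def plane(fn,win,tcp,zlo):
    "cover plane in TCP-relative box axes from side depth, yellow pixels"
    f=np.load('pics/'+fn+'.npz');im=f['im'].astype(int);P=cloud('side',f['d'])
    x0,x1,y0,y1=win
    m=np.zeros(im.shape[:2],bool);m[y0:y1,x0:x1]=True
    m&=((im[:,:,0]-im[:,:,2])>60)&(im[:,:,1]>60)&(P[:,:,2]>zlo)&(P[:,:,2]<.2)
    m=cv2.erode(m.astype(np.uint8),np.ones((3,3)))>0
    p=P[m];q=np.c_[w2b(p),p[:,2]*1000]
    A=np.c_[q[:,:2],np.ones(len(q))]
    k=np.linalg.lstsq(A,q[:,2],rcond=None)[0];r=q[:,2]-A@k;g=abs(r)<4
    k=np.linalg.lstsq(A[g],q[g,2],rcond=None)[0];r=q[g,2]-A[g]@k
    t=w2b(np.array(tcp))[0]
    print('n',g.sum(),'rms',r.std().round(2),'slope x,y',k[:2].round(3),'tilt',np.arctan(k[0]).round(3),'top plane z at TCPxy',(k@[t[0],t[1],1]).round(1),'tcp box',t.round(1))
    print('range x',np.percentile(q[:,0],[1,99]).round(1),'y',np.percentile(q[:,1],[1,99]).round(1))
    return k
E
python3 - <<'E'
from h import *
im,d=snap('side','side5');cv2.imwrite('pics/side5c.png',cv2.resize(im[120:210,220:340,::-1],None,fx=6,fy=6,interpolation=2))
im,d=snap('top','top5');cv2.imwrite('pics/top5c.png',cv2.resize(im[140:260,140:300,::-1],None,fx=5,fy=5,interpolation=2))
go(*b2w(-.141,0),.14,8.0)
plane('side5',(235,295,140,190),manip.get_obs()['position'],.08)
E
```

```text
t 7.45 pos [0.4721 0.1549 0.139 ] yaw 7.84 z [-0. -0. -1.] F [-0.3  0.  -2.4] T [ 0.01 -0.    0.01] grip 0.134 j7 -1.75
shift [ 0.0008 -0.0012 -0.001 ] twist -0.0028
n 233 rms 1.76 slope x,y [ 0.307 -0.017] tilt 0.298 top plane z at TCPxy 114.5 tcp box [-141.8   -1.2]
range x [-179.8  -72.5] y [-38.5  29. ]
```

View pics/side5c.png

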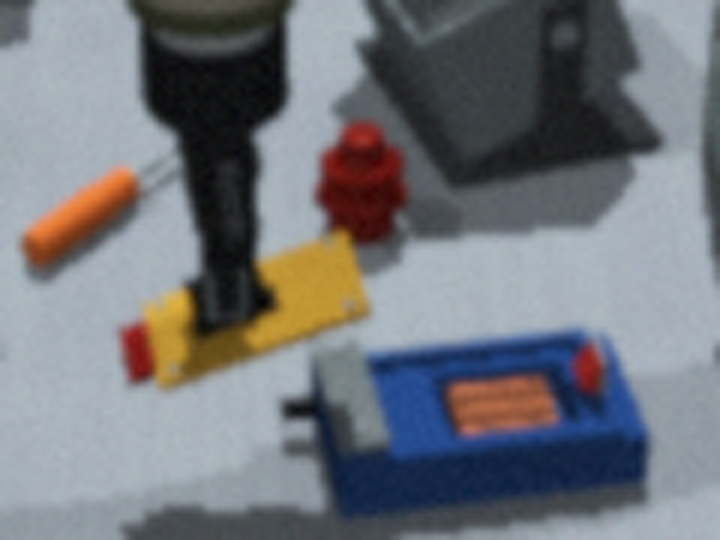

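View pics/top5c.png

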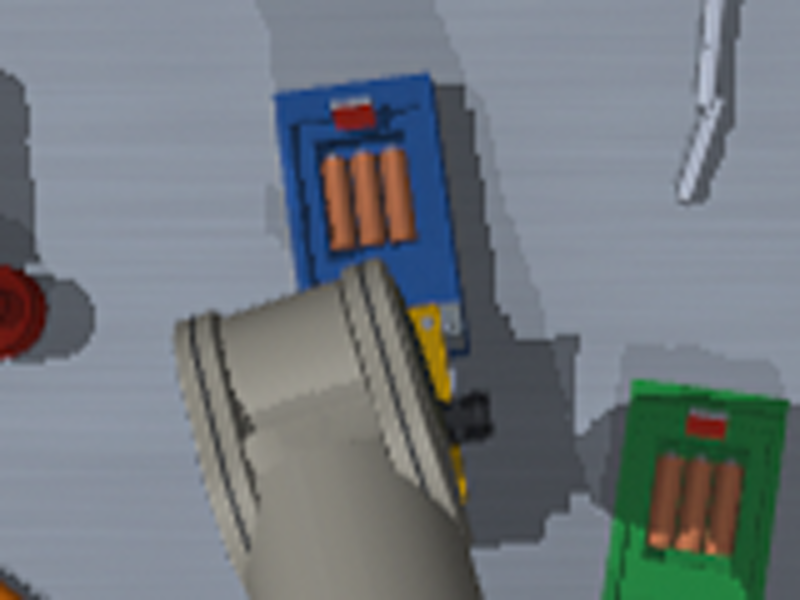

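```bash
cat >> h.py <<'E'
def rayplane(n,uv,k):
    # plane z_mm = k0*xb+k1*yb+k2 (box mm)
    a=ray(n,*uv.T,0.0);b=ray(n,*uv.T,.2)
    A=np.c_[w2b(a),a[:,2]*1000];B=np.c_[w2b(b),b[:,2]*1000];h=lambda Q:Q[:,2]-Q[:,:2]@k[:2]-k[2]
    t=h(A)/(h(A)-h(B));return A+(B-A)*t[:,None]
E
python3 - <<'E'
from h import *
k=plane('side5',(235,295,140,190),[.4721,.1549,.139],.08)
for n,w in(('side',(236,286,150,190)),('top',(212,240,195,245))):
    im=np.load(f'pics/{n}5.npz')['im'];x0,x1,y0,y1=w
    a=up(im,*w)
    my=((a[:,:,0]-a[:,:,2])>75)&(a[:,:,1]>60); mr=((a[:,:,0]-a[:,:,1])>60)&(a[:,:,1]<60)
    for nm,m in(('yel',my),('red',mr)):
        m=m.astype(np.uint8)
        if n=='side' and nm=='yel': m=cv2.morphologyEx(m,cv2.MORPH_CLOSE,np.ones((25,25)))
        cs,_=cv2.findContours(m,0,1)
        for c in cs:
            if cv2.contourArea(c)<300: continue
            p=rayplane(n,pix(c[:,0].astype(float),x0,y0),k)
            print(n,nm,'x',p[:,0].min().round(1),p[:,0].max().round(1),'y',p[:,1].min().round(1),p[:,1].max().round(1),'zmin/max',p[:,2].min().round(1),p[:,2].max().round(1))
            if n=='top':
                for lo,hi in((-120,-100),(-100,-75)):
                    s=p[(p[:,0]>lo)&(p[:,0]<hi)]
                    if len(s):print('   y min',lo,s[:,1].min().round(1))
            elif nm=='yel':
                R=cv2.minAreaRect(p[:,:2].astype(np.float32));print(R)
# box in these frames: side lip, top lip
for n in('side','top'):
    f=np.load(f'pics/{n}5.npz');P=cloud(n,f['d']);Q=w2b(P.reshape(-1,3));Z=P[:,:,2].ravel()
    im=f['im'].reshape(-1,3).astype(int);bl=(im[:,2]-im[:,0]>45)
    m=bl&(Z>.037)&(Z<.046)&(abs(Q[:,0])<100)&(abs(Q[:,1])<70);print(n,'rim y',np.percentile(Q[m,1],[1,99]).round(1),'x',np.percentile(Q[m,0],[1,99]).round(1))
E
```

```text
n 233 rms 1.76 slope x,y [ 0.307 -0.017] tilt 0.298 top plane z at TCPxy 114.5 tcp box [-141.8   -1.2]
range x [-179.8  -72.5] y [-38.5  29. ]
side yel x -195.7 -65.8 y -43.7 39.4 zmin/max 97.9 137.3
((-130.220947265625, -3.23712158203125), (130.31375122070312, 82.24565887451172), 1.4615974426269531)
side yel x -196.9 -171.4 y 138.0 175.2 zmin/max 95.2 102.6
((-183.45558166503906, 155.3848114013672), (37.318050384521484, 22.956119537353516), 83.61432647705078)
side red x -195.5 -183.9 y -27.1 16.6 zmin/max 98.1 101.9
side red x -72.8 -51.6 y 42.5 79.6 zmin/max 134.4 141.4
side red x -67.5 -39.2 y 65.9 87.4 zmin/max 135.8 144.8
top yel x -183.0 -169.4 y -37.9 -33.7 zmin/max 102.5 106.6
top yel x -127.2 -72.1 y -38.2 -20.3 zmin/max 119.6 136.5
   y min -120 -38.0
   y min -100 -38.2
side rim y [-50.5  52. ] x [-77.2  83.4]
top rim y [-45.1  52.3] x [-59.3  82. ]
```

Tilt is 0.30 rad. Top and side differ by 1–2 mm, so I'm averaging the cover-to-box offset. Next I'll move over the pocket with the tongue tip just ahead of the lip.

```bash
sed -i 's/^BX=.*/BX=np.array([.6121,.1774]);BY=8.15/' h.py
python3 - <<'E'
from h import *
go(*b2w(.0065,0),.110,8.15)
E
```

```text
t 7.45 pos [0.4721 0.1549 0.139 ] yaw 7.84 z [-0. -0. -1.] F [-0.3  0.  -2.4] T [ 0.01 -0.    0.01] grip 0.134 j7 -1.75
shift [ 0.1483 -0.0033  0.029 ] twist -0.0054
```

jog_arm(
  steps=[0.0,0.02,0,0,0,0.0,0.05,-0.001,0,-0.002,0.0,0.08,-0.002,0,-0.004,0.0,0.11,-0.003,0,-0.005,0.0,0.135,-0.0035,0.005,-0.005,0.0,0.148,-0.0035,0.015,-0.005,0.0,0.148,-0.0035,0.025,-0.005,0.0,0.148,-0.0035,0.029,-0.005,0.0,0.148,-0.0035,0.029,-0.005,0.0,0.148,-0.0035,0.029,-0.005],
)

```text
clock: 8.45
position: [0.6178, 0.1788, 0.1108]
ee_rot: [0.997, 0.071, 0.0, -0.0]
ft_force: [0.1, 0.2, -1.6]
grip_width: 0.134
```

Run:
```python
from h import *
im,d=snap('side','side6');cv2.imwrite('pics/side6c.png',cv2.resize(im[130:215,240:353,::-1],None,fx=7,fy=7,interpolation=2))
im,d=snap('top','top6');cv2.imwrite('pics/top6c.png',cv2.resize(im[140:230,170:270,::-1],None,fx=6,fy=6,interpolation=2))
go(*b2w(.0065,0),.085,8.15)
k=plane('side6',(270,345,140,200),manip.get_obs()['position'],.06)
w=(260,345,140,205);im=np.load('pics/side6.npz')['im'];a=up(im,*w)
my=((a[:,:,0]-a[:,:,2])>75)&(a[:,:,1]>60)
my=cv2.morphologyEx(my.astype(np.uint8),3,np.ones((25,25)))
cs,_=cv2.findContours(my,0,1);c=max(cs,key=cv2.contourArea)
p=rayplane('side',pix(c[:,0].astype(float),w[0],w[2]),k);print(cv2.minAreaRect(p[:,:2].astype(np.float32)),p.min(0),p.max(0))
```

```text
t 8.55 pos [0.6182 0.1788 0.1111] yaw 8.14 z [ 0.001  0.001 -1.   ] F [ 0.   0.5 -1.4] T [0.03 0.02 0.04] grip 0.131 j7 -1.56
shift [0.0002 0.0006 0.0261] twist -0.0003
n 238 rms 1.81 slope x,y [ 0.313 -0.011] tilt 0.303 top plane z at TCPxy 86.4 tcp box [6.3 0.6]
range x [-31.   73.4] y [-37.5  27.6]
((21.231109619140625, -17.176380157470703), (117.37202453613281, 107.82549285888672), 2.137200117111206) [-38.77839221 -71.30620853  72.1604134 ] [ 78.64337718  37.57957962 109.29505855]
```

View pics/side6c.png

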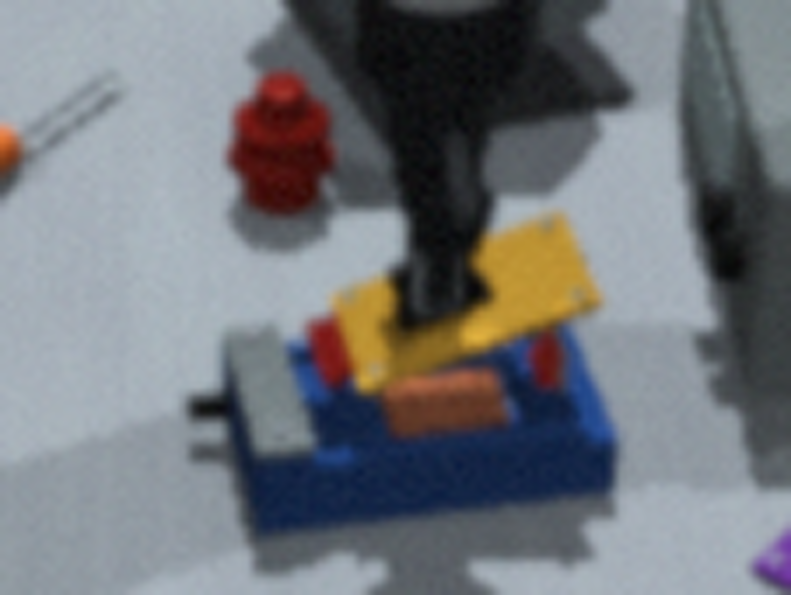

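View pics/top6c.png

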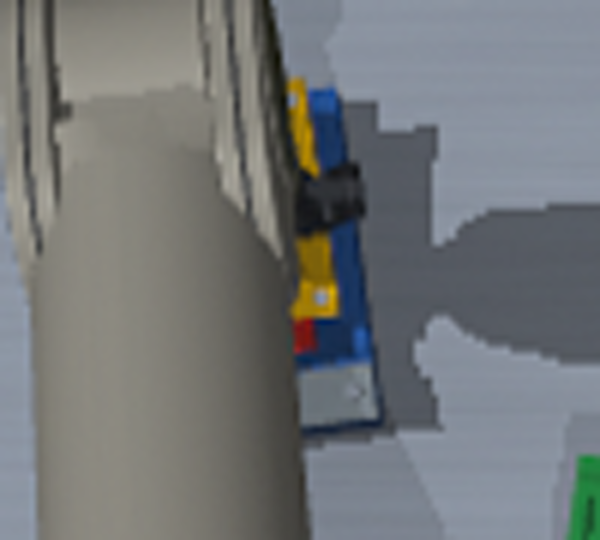

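Run:
```python
from h import *
f=lambda u,v,z,x0=170,y0=140,s=6,n='top':w2b(ray(n,x0+(np.array(u)+.5)/s-.5,y0+(np.array(v)+.5)/s-.5,z)).round(1).tolist()
im=np.load('pics/top6.npz')['im']
# sub-pixel row profiles: yellow right edge and blue right edge
a=up(im,215,240,150,205)
print('corner c',f([338],[316],.074),'tongue right',f([316,316],[320,350],.070),'lip rt',f([372,383],[360,420],.052),'far cov corner',f([305],[80],.109))
for v in (186,187,188,189,190):
    r=a[(v-150)*8+4]; y=((r[:,0]-r[:,2])>75)&(r[:,1]>60); b=(r[:,2]-r[:,0])>45
    u=215+(np.nonzero(y)[0].max()+.5)/8-.5; ub=215+(np.nonzero(b)[0].max()+.5)/8-.5
    h=lambda u,z:w2b(ray('top',u,v,z))[0].round(1)
    print(v,u,ub,'yel',h(u,.078),'blue',h(ub,.040))
g=lambda u,v,z:f(u,v,z,240,130,7,'side')
print('side: far edge',g([560,600],[213,300],.109),'near corners',g([333,372],[300,375],.075),'tongue end',g([310,328],[320,385],.069),'lip front',g([278,316],[326,447],.052),'lip back',g([228],[335],.052))
```

```text
corner c [[-39.7, -34.9]] tongue right [[-39.7, -23.4], [-54.7, -21.4]] lip rt [[-61.5, -47.6], [-92.7, -49.1]] far cov corner [[74.2, -36.6]]
186 225.0625 229.8125 yel [-21.1 -35.1] blue [-17.5 -47.2]
187 225.4375 229.9375 yel [-24.3 -35.8] blue [-20.7 -47.2]
188 225.5625 230.0625 yel [-27.3 -35.8] blue [-23.8 -47.1]
189 225.6875 230.1875 yel [-30.4 -35.8] blue [-26.9 -47.1]
190 225.8125 230.3125 yel [-33.5 -35.7] blue [-30.1 -47.1]
side: far edge [[78.0, 34.4], [78.4, -38.5]] near corners [[-34.0, 31.3], [-27.7, -31.1]] tongue end [[-46.5, 25.4], [-48.0, -27.0]] lip front [[-58.4, 46.3], [-58.4, -51.1]] lip back [[-83.8, 43.7]]
```

Side crop: the red tongue end (318,350) sits just ahead of the lip's front edge, and the far edge (580,255) is clear above the nose (547,360). In y the two agree within about 1 mm. I'll descend to bring the tip close to the floor.

jog_arm(
  steps=[0.0,0,0.0005,0.006,0,0.0,0,0.0005,0.012,0,0.0,0,0.0005,0.017,0,0.0,0,0.0005,0.02,0,0.0,0,0.0005,0.023,0,0.0,0,0.0005,0.025,0,0.0,0,0.0005,0.027,0,0.0,0,0.0005,0.028,0,0.0,0,0.0005,0.028,0,0.0,0,0.0005,0.028,0],
)

```text
clock: 9.55
position: [0.6184, 0.1782, 0.0824]
ee_rot: [0.997, 0.071, 0.0, -0.0]
ft_force: [-0.1, -0.6, -2.6]
grip_width: 0.135
```

Run:
```python
from h import *
go(*b2w(-.018,0),.082,8.15)
im,d=snap('side','side7');cv2.imwrite('pics/side7c.png',cv2.resize(im[130:215,240:353,::-1],None,fx=7,fy=7,interpolation=2))
plane('side7',(270,345,140,200),manip.get_obs()['position'],.045)
```

```text
t 9.55 pos [0.6184 0.1782 0.0824] yaw 8.13 z [ 0.  0. -1.] F [-0.1 -0.6 -2.6] T [-0.06 -0.01  0.02] grip 0.135 j7 -1.55
shift [-0.0244 -0.0001  0.0004] twist -0.0004
n 225 rms 1.82 slope x,y [0.308 0.005] tilt 0.299 top plane z at TCPxy 58.7 tcp box [ 6.4 -0.2]
range x [-26.8  75.1] y [-39.8  25.5]
```

View pics/side7c.png

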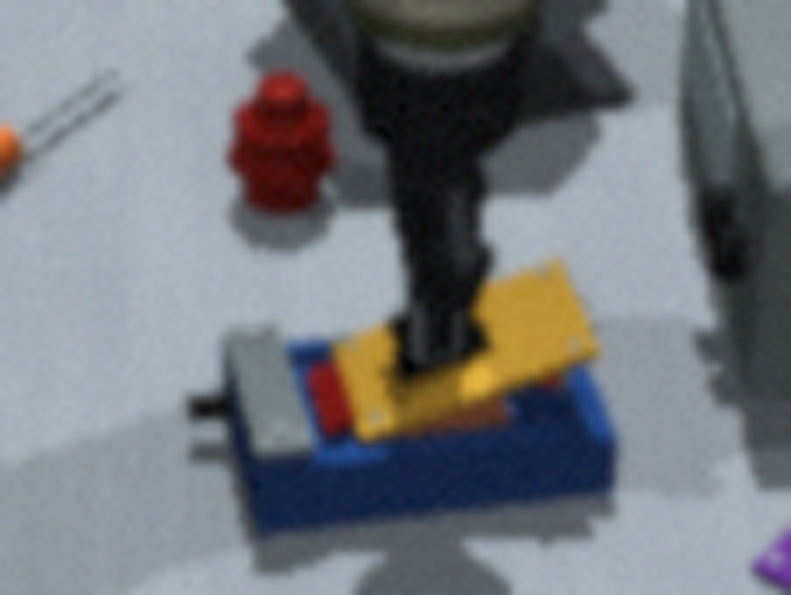

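The crop shows the tongue (328,400) low in the pocket, right ahead of the lip, with no contact yet. I'll slide it in under the lip.

jog_arm(
  steps=[0.0,0,0,0.001,0,0.0,-0.003,0,0.0015,0,0.0,-0.006,0,0.0015,0,0.0,-0.009,0,0.0015,0,0.0,-0.012,0,0.0015,0,0.0,-0.015,0,0.0015,0,0.0,-0.018,0,0.0015,0,0.0,-0.021,0,0.0015,0,0.0,-0.023,0,0.0015,0,0.0,-0.023,0,0.0015,0],
)

```text
clock: 10.6
position: [0.5953, 0.1749, 0.0809]
ee_rot: [0.997, 0.071, -0.0, -0.0]
ft_force: [-0.3, 0.3, 1.8]
grip_width: 0.132
```

Run:
```python
from h import *
go(*b2w(-.018,0),.082,8.15)
im,d=snap('side','side8');cv2.imwrite('pics/side8c.png',cv2.resize(im[130:215,240:353,::-1],None,fx=7,fy=7,interpolation=2))
plane('side8',(270,345,140,200),manip.get_obs()['position'],.045)
```

```text
t 10.6 pos [0.5953 0.1749 0.0809] yaw 8.13 z [-0.  0. -1.] F [-0.3  0.3  1.8] T [-0.01 -0.01  0.05] grip 0.132 j7 -1.56
shift [-0.0011 -0.0001 -0.0011] twist -0.0004
n 214 rms 1.79 slope x,y [ 0.312 -0.011] tilt 0.302 top plane z at TCPxy 56.7 tcp box [-16.9  -0.1]
range x [-46.1  52.2] y [-38.8  28.2]
```

View pics/side8c.png

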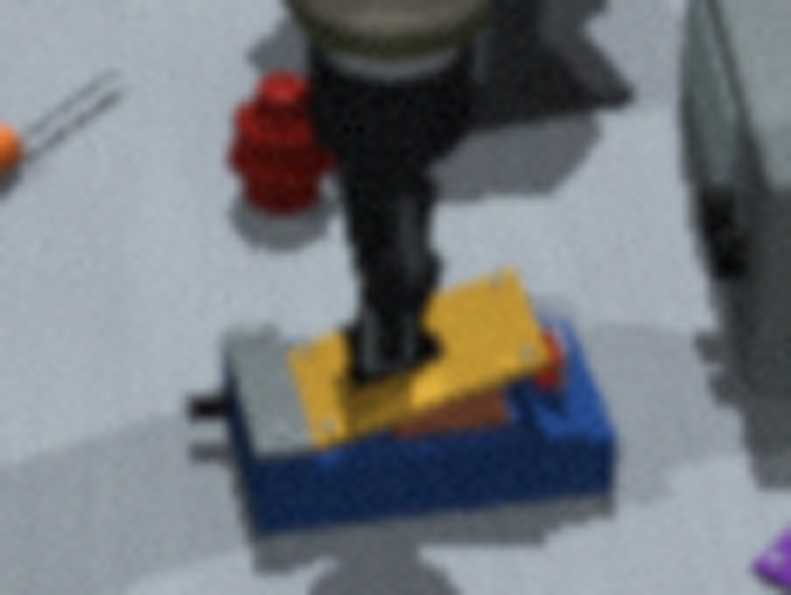

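The tongue is now hidden under the lip and the tilt is still 0.30. I'll push it in a bit more, then swing the cover down along the arc about the tongue tip.

jog_arm(
  steps=[0.0,-0.0015,0,0,0,0.0,-0.003,0,0,0,0.0,-0.0035,0,0,0,0.0,-0.0035,0,0,0,0.0,-0.0015,0,0.0025,0,0.0,0.0,0,0.005,0,0.0,0.002,0,0.0075,0,0.0,0.0035,0,0.01,0,0.0,0.0035,0,0.01,0,0.0,0.0035,0,0.01,0],
)

```text
clock: 11.65
position: [0.5996, 0.1754, 0.0712]
ee_rot: [0.997, 0.071, 0.001, -0.0]
ft_force: [4.6, 0.7, 4.8]
grip_width: 0.13
```

Run:
```python
from h import *
go(*b2w(-.018,0),.082,8.15)
im,d=snap('side','side9');cv2.imwrite('pics/side9c.png',cv2.resize(im[130:215,240:353,::-1],None,fx=7,fy=7,interpolation=2))
plane('side9',(270,345,140,200),manip.get_obs()['position'],.04)
```

```text
t 11.65 pos [0.5996 0.1754 0.0712] yaw 8.12 z [ 0.001  0.    -1.   ] F [4.6 0.7 4.8] T [ 0.1  -0.79  0.03] grip 0.13 j7 -1.56
shift [-0.0053 -0.0002 -0.0108] twist -0.0005
n 224 rms 1.85 slope x,y [ 0.141 -0.008] tilt 0.14 top plane z at TCPxy 48.7 tcp box [-12.6  -0.2]
range x [-50.4  57.1] y [-38.7  29.9]
```

View pics/side9c.png

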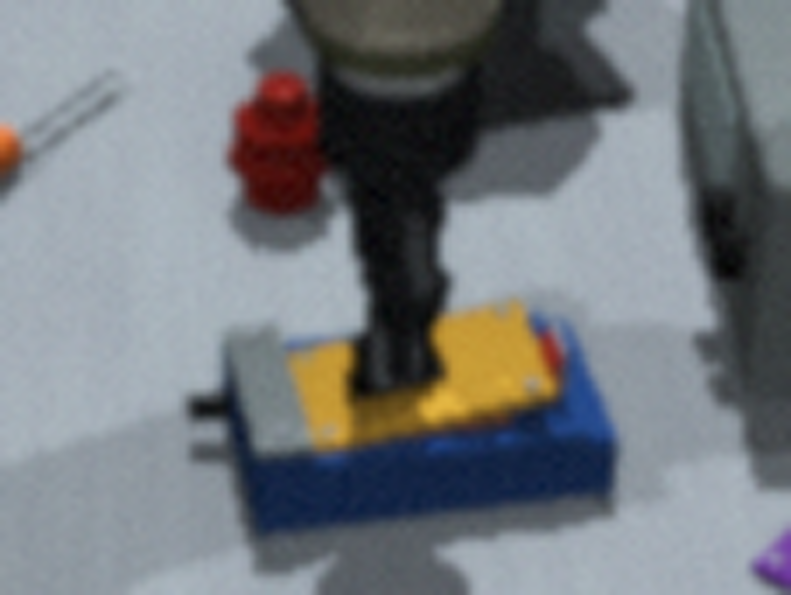

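The crop shows the cover at tilt 0.14, its near end under the lip at (300,400) and its far edge by the nose (553,350). Now I'll release and rise.

jog_arm(
  steps=[0.02,0,0,0,0,0.035,0,0,0,0,0.05,0,0,0,0,0.05,0,0,0,0,0.05,0,0,-0.01,0,0.05,0,0,-0.03,0,0.05,0,0,-0.05,0,0.02,0.01,0,-0.06,0,0.0,0.03,0,-0.06,0,0.0,0.047,0,-0.06,0],
)

```text
clock: 12.7
position: [0.6465, 0.1825, 0.1323]
ee_rot: [0.997, 0.071, 0.001, -0.0]
ft_force: [-0.0, -0.6, 0.2]
grip_width: 0.079
```

Run:
```python
from h import *
im,d=snap('side','side10');cv2.imwrite('pics/side10c.png',cv2.resize(im[130:215,240:353,::-1],None,fx=7,fy=7,interpolation=2))
go(*b2w(.036,0),.08,8.15)
plane('side10',(270,345,140,200),manip.get_obs()['position'],.035)
```

```text
t 12.75 pos [0.6481 0.1825 0.1318] yaw 8.14 z [ 0.002  0.    -1.   ] F [-1.8 -0.5 -0.6] T [ 0.05  0.16 -0.03] grip 0.008 j7 -1.56
shift [-0.0005 -0.0001  0.0518] twist -0.0001
n 235 rms 1.81 slope x,y [ 0.073 -0.009] tilt 0.073 top plane z at TCPxy 47.6 tcp box [36.3 -0.1]
range x [-51.   57.6] y [-38.3  28.9]
```

View pics/side10c.png

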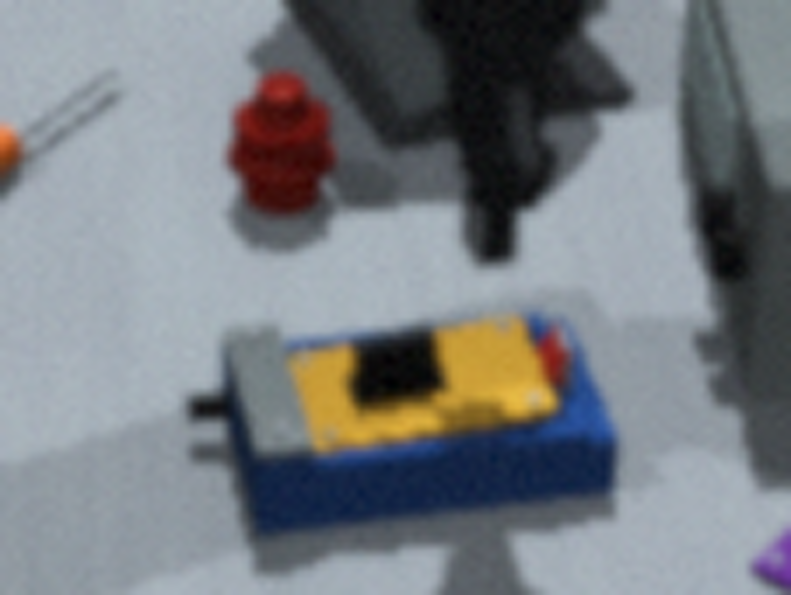

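The crop shows the cover lying with its far edge on the nose slope at (552,360), tilt 0.07, handle free. I'll press down with shut fingers at x 36.

jog_arm(
  steps=[0.0,0,0,0.03,0,0.0,0,0,0.055,0,0.0,0,0,0.064,0,0.0,0,0,0.067,0,0.0,0,0,0.069,0,0.0,0,0,0.071,0,0.0,0,0,0.073,0,0.0,0,0,0.075,0,0.0,0,0,0.0765,0,0.0,0,0,0.0765,0],
)

```text
clock: 13.75
position: [0.646, 0.1822, 0.0571]
ee_rot: [0.997, 0.071, 0.0, -0.001]
ft_force: [-9.9, -1.5, 21.7]
grip_width: 0.003
```

Run:
```python
from h import *
go(*b2w(.036,0),.08,8.15)
```

```text
t 13.75 pos [0.646  0.1822 0.0571] yaw 8.12 z [ 0.001  0.002 -1.   ] F [-9.9 -1.5 21.7] T [-0.37  2.25 -0.01] grip 0.003 j7 -1.53
shift [ 0.0017 -0.0001 -0.0229] twist -0.0006
```

jog_arm(
  steps=[0.0,0,0,-0.01,0,0.0,0,0,-0.03,0,0.0,0,0,-0.06,0,0.0,0,0,-0.09,0,0.0,-0.02,0.04,-0.1,0,0.0,-0.04,0.08,-0.1,0,0.0,-0.06,0.12,-0.1,0,0.0,-0.08,0.16,-0.1,0,0.0,-0.09,0.18,-0.1,0,0.0,-0.09,0.18,-0.1,0],
)

```text
clock: 14.75
position: [0.5811, -0.0135, 0.1552]
ee_rot: [0.998, 0.068, 0.0, 0.0]
ft_force: [0.3, 0.1, -0.1]
grip_width: 0.001
```

Run:
```python
from h import *
im,d=snap('side','side11');A=cv2.resize(im[160:215,260:335,::-1],None,fx=8,fy=8,interpolation=2);cv2.imwrite('pics/side11c.png',A)
im,d=snap('top','top11');cv2.imwrite('pics/top11c.png',cv2.resize(im[145:225,185:250,::-1],None,fx=7,fy=7,interpolation=2))
cv2.imwrite('pics/top11.png',im[:,:,::-1])
go(*b2w(.036,0),.08,8.15)
plane('side11',(270,345,140,200),manip.get_obs()['position'],.03)
```

```text
t 14.85 pos [ 0.5822 -0.0088  0.1548] yaw 8.08 z [ 0.001  0.001 -1.   ] F [-0.3  0.1  1. ] T [ 0.03 -0.01 -0.04] grip 0.001 j7 -1.31
shift [ 0.0917 -0.1802  0.075 ] twist -0.0012
n 155 rms 1.83 slope x,y [-0.006 -0.012] tilt -0.006 top plane z at TCPxy 42.5 tcp box [ -56.  -180.1]
range x [-51.  57.] y [-34.3  29. ]
```

View pics/side11c.png

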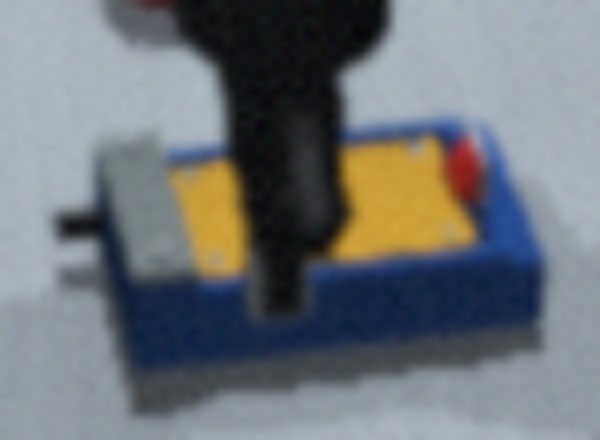

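View pics/top11c.png

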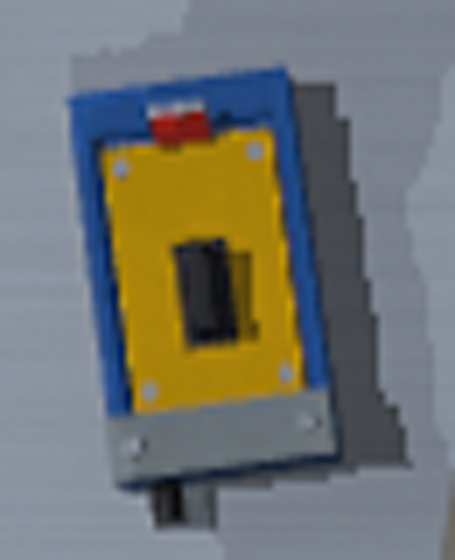

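Both crops show the cover flat in its pocket, with the red nose (top crop 180,125) over its far edge. I'll check the nose against its start position and see whether any bystander moved.

Run:
```python
from h import *
A=np.load('pics/top0.npz')['im'];B=np.load('pics/top11.npz')['im']
for n,im in(('start',A),('end',B)):
    a=up(im,200,225,150,172);m=((a[:,:,0]-a[:,:,1])>50)&((a[:,:,1]-a[:,:,2])<30)
    v,u=np.nonzero(m);p=w2b(ray('top',*pix(np.c_[u,v].astype(float),200,150).T,.052));print(n,'nose c',p.mean(0).round(1),'x',np.percentile(p[:,0],[2,98]).round(1))
d=np.abs(A.astype(int)-B).max(2);d[300:,:]=0
m=cv2.morphologyEx((d>60).astype(np.uint8),2,np.ones((3,3)));k,l,s,c=cv2.connectedComponentsWithStats(m)
print([x[:5].tolist() for x in s[1:]])
# cover pose in box
a=up(B,190,240,150,215);m=((a[:,:,0]-a[:,:,2])>60)&(a[:,:,1]>60);m=cv2.morphologyEx(m.astype(np.uint8),3,np.ones((5,5)))
cs,_=cv2.findContours(m,0,1);c=max(cs,key=cv2.contourArea)[:,0].astype(float);p=w2b(ray('top',*pix(c,190,150).T,.04))
print('cover x',p[:,0].min(),p[:,0].max(),'y',p[:,1].min(),p[:,1].max())
c=boxmask(B,185,245,140,225);p=w2b(ray('top',*c.T,.04));print('box x max',p[:,0].max(),'y',p[:,1].min(),p[:,1].max())
```

```text
start nose c [58.3  1.2] x [34.3 66.4]
end nose c [60.3  2.1] x [54.2 66.5]
[[260, 144, 4, 3, 12], [267, 147, 3, 3, 9], [280, 149, 3, 7, 21], [296, 149, 4, 3, 12], [200, 163, 29, 41, 710], [282, 168, 3, 3, 9], [311, 171, 35, 42, 830], [287, 195, 9, 23, 149], [260, 216, 28, 49, 743], [286, 223, 3, 3, 9], [284, 235, 3, 4, 12], [283, 241, 3, 4, 12], [349, 240, 27, 28, 455], [282, 246, 3, 4, 12], [278, 268, 11, 32, 206], [262, 274, 5, 5, 25], [130, 289, 5, 4, 19], [142, 291, 10, 9, 67], [13, 293, 12, 7, 50], [130, 297, 3, 3, 9], [137, 296, 4, 4, 14]]
cover x -61.52219072447447 58.388825565426664 y -37.117089170631104 39.780277531026435
box x max 85.50754820322203 y -48.17002833748378 52.329658845537985
```

View pics/top11.png

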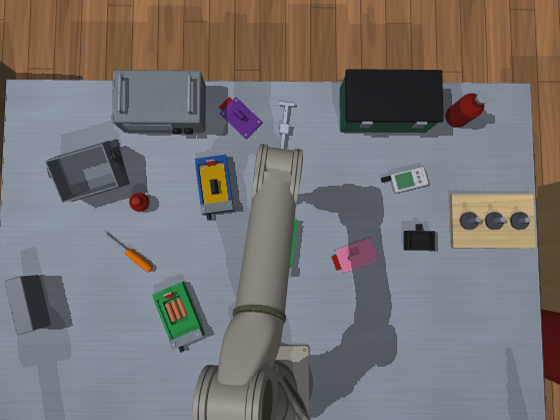

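The nose is back at its rest position (upper edge at x 66.5, against 66.4 at the start). The far edge is at about x 58, and the bystanders look unmoved, so I'm handing in.

```bash
python3 -c "
from workcell import manip
print(manip.hand_in())"
```

```text
the job is handed in; nothing more can be done
None
```

The yellow cover is back on the blue battery box, latched and released, and I handed the job in at about 15 s on the robot's clock. No verdict is reported.

**What I did:** I carried the cover by its handle and pressed its far edge on the top of the lip, which tilted it 0.30 rad in the grip. I slid the tongue under the lip, swung the cover down along an arc and let go. Then I pressed at about box x 36 with shut fingers (about 22 N measured, above the 5–15 N you gave as enough) until it lay flat.

**Last checks:**
- **Cover:** it lies flat, with a measured tilt of about 0.006 rad. Its far edge is at about box x 58.
- **Catch:** the nose is over the far edge and back at its rest position (x 54–66.5, upper edge 66.4 at the start).
- **Bystanders:** gps, boot, insulator and driver look unmoved in the last top view. The arm hid the lower end of the axe head there, but its visible part is in place.
- **Gripper:** it is well clear of the box and the other things.

**Disagreements:** the two cameras differed by 3–4 mm on absolute positions. I steered by the cover's position relative to the box in each view, averaged over both. The tongue's depth under the lip was not seen directly. From the gripper position I estimated about 10 mm or more, against the 4 mm required.

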